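# Hold a spring clip gaping over the edge of a recipe card

## Task

Squeeze the handles of the red spring clip to take it off its black rest, and bring it over the recipe card in the wooden stand. Finish while holding it there, still squeezed wide open, its jaws about two centimetres down over the middle of the card's top edge, one on each side, in line with the card and not touching it, so that I can slip a list in; do not let it close or let it go. Leave the stand, the rest and everything else where they are.

Things in the scene. Friction and masses are not known exactly. Their poses are not given: they have to be found in the camera images.
- clip: Red clothes-peg type spring clip, 87 mm high, 30 mm wide (y), 45 g, parked upright astride the fin of the black rest: jaws down, handles up in a V. Two equal halves, hinged at a steel coil. Origin midway between the lower ends of the jaws as parked; z up, x the direction in which handles and jaws open and close, y along the hinge. The frame belongs to the half on the +x side.
- clip_hinge (a point): Axis of the steel coil (5.5 mm in radius) at the middle of the clip, 45 mm above the jaws' lower ends; so an edge can enter at most about 37 mm between the jaws. Axes as the clip's.
- handle_1 (a point): Middle of the flat outer face of the +x handle plate (25 mm tall, 28 mm wide, 72 mm above the jaws' lower ends); the other handle mirrors it. As parked the plates lean out, 56 mm over their top edges; at the stop their outer faces are parallel, 32 mm apart, so a flat pinch then holds the clip straight. Pinched along x the clip opens: about 6 N per side at first, 16 N at the stop.
- clip_jaw (a joint): Opening of the clip, rad: 0 as parked on its rest (jaws 4 mm apart, parallel), -0.08 fully shut, 0.55 at the stop, where the jaw tips are about 28 mm apart inside; at 0.3 they are about 17 mm apart. A spring closes it.
- jaw_tip_1 (a point): Lower end of the clip's jaw on the clip's +x side, at the middle of its 4 mm thickness.
- jaw_tip_2 (a point): Lower end of the clip's other jaw, on the -x side, at the middle of its 4 mm thickness.
- rest: Clip rest: black block 64 (x) x 110 (y) x 16 mm with an upright steel fin 4 mm thick (x), 84 mm long (y), its top 40 mm above the worktop. 0.8 kg, loose. Origin at the centre of its underside, z up. The clip starts astride the fin within 20 mm of its middle, jaw ends 6 mm above the block, pinching the fin by its spring.
- stand: Oak card stand 64 (x) x 140 (y) x 22 mm with a stiff laminated recipe card fixed upright in it: white, green band along the top on both faces, 3 mm thick (x), 120 mm wide (y), its top edge 135 mm above the worktop. About 0.7 kg in all, loose. Origin at the centre of its underside; y runs along the card, z up.
- card_top (a point): Middle of the recipe card's top edge, axes as the stand's.
- salt_shaker: Salt shaker, 44 mm across, 90 mm high, loose bystander; origin at the centre of its underside.
- keys: Bunch of keys with a red tag, 112 x 120 x 8 mm, loose bystander; origin at the centre of its underside.
- tape_roll: Roll of tape lying flat, 104 mm across, 25 mm high, loose bystander; origin at the centre of its underside.
Not all that is in view belongs to the job. What is meant by the clip is not purple, and is the smaller of those in its own colour. Leave any blue look-alike of the rest alone.

How it is judged:
By the outcome, as a careful person would: the job done as asked, in the order asked, and still so for the second after the job is handed in, while the arm keeps its last pose, push and grip.
It also fails if it takes over 38 s, if anything falls off the work surface, if the arm or the gripper's body presses on something with over 40 N, if the wrist force passes 120 N, or if a joint passes its speed limit or range.

## Robot

A 7-joint arm with a two-finger parallel gripper is mounted at the origin on a cart in front of the work surface, level with it; the furniture and walls round the work are solid. World frame = base frame: x ahead of the robot, y to its left, z up, the work surface at z = 0. Lengths are in m, angles in rad, forces in N, time in s.
With the tool pointing down it reaches from about 0.35 to 0.9 m from the base axis. Payload 8.1 kg.
Tool frame: the origin (TCP) lies at the very end of the fingers, on their centre line; the grasp point (between the pads) lies 19 mm behind it; z points along the fingers, y is the line along which they close (so a half turn about z gives the same grasp; the last joint's range is limited). The gripper opens to 92 mm and grips with 3 to 60 N. Pads are 19 mm wide; open, the fingers measure 130 mm over their backs; the gripper's body (75 mm by 190 mm) begins 47 mm behind the grasp point.
Start: joints at [1.023, 0.434, 0.025, 1.573, -0.012, 1.134, -0.075], TCP at [0.269, -0.564, 0.227] pointing down, gripper open.
Joint ranges: [-2.62, 2.62], [-0.44, 2.09], [-1.27, 1.32], [0.08, 2.57], [-1.32, 4.46], [0.12, 2], [-2.74, 2.74]. Speed limits (rad/s): [2.22, 2.22, 3.01, 3.01, 3.14, 3.14, 3.14].

## Interface

Orientations are given as a 3x3 rotation matrix whose columns are the frame's x, y, z axes.
In Python, from cell import manip, optics gives the robot as it stands.
- The arm moves only by the tool apply_moves, never from a script. Its argument "moves" is a list of rows, each an object of numbers: "ax", "ay", "az": the turn, a rotation vector about the tool's x, y, z scaled (see below); "x", "y", "z": the shift along the tool's x, y, z scaled (see below); "grip": the gripper's target within -1 to 1 (shut at 1, half-way at 0, fully open at -1). In form: [{"ax": .., "ay": .., "az": .., "x": .., "y": .., "z": .., "grip": ..}, ...]. A call has 1 to 5 rows; each row shifts and turns the commanded pose from where the row before left it, along the tool's axes as they then stand; what a row does not reach is not made up. The controller multiplies each number of a shift by 0.1 m and each number of a turn by pi/4 rad. A row lasts 1/10 s, in which the tool goes at most 50 mm and 8.59 degrees, less where a joint would pass 70% of its speed; a pose out of reach is approached as far as the arm can. A call with a number of a shift or a turn outside -1 to 1 is refused whole. A call with a gripper value outside its range is refused whole. The fingers move at their own pace and stop on an object; "grip_force" is the grip in N (left out, the last holds). Time passes only in rows, so rows that do not move let the fingers close. It gives the time, the measured TCP pose, the force, the opening and the grip force at its end, in the units of the state.
- manip.observe(): the state, without advancing time (a new reading comes with each control period).
- optics.snapshot(name): name is "side" or "top" or "wrist"; returns (picture, depth): 384x512x3 uint8, red, green, blue; 384x512 float32, m along the optical axis (not along the pixel's ray), 0 where there is no reading.
- optics.camera_model(name): a dict with "fx", "fy", "cx", "cy" (pixels), "extrinsics" (4x4, takes a point from camera to world coordinates); the wrist camera has in their place "T_tool_cam" (4x4, takes a point from camera to tool coordinates, whose origin is the TCP and whose axes are the flange's). Camera axes: x right, y down, z forward; pixel columns grow to the right and rows downward; lengths in m; the calibration is good to about 2 mm. A picture is of the moment at which its call begins: read the wrist's pose just before it. camera_model takes no time and is no camera call.
- manip.close_job(): hands the job in; it is judged then, once.
The state is a dict: "t": time; "qpos": joint angles; "joint_vel": joint speeds; "joint_torque": joint torques, N m; "tcp_pos": TCP position; "eef_rot": TCP orientation; "force": force on the tool from outside, world axes, zero at the start; "torque": the same for the moment, N m; "finger_gap": finger opening in m; "finger_force": force on a finger pad.
Only numpy, scipy, OpenCV 4.12 (cv2) and the standard library are available. Lean on these libraries where they do the work, as an engineer would, in place of code of your own. Each camera call takes 0.05 s, during which the arm holds its last target. There are 200 camera calls.

## Working session

There is one attempt and no reset: what is moved stays moved. The work goes in short steps, Python scripts to look and compute and a tool call to move; the robot and the scene stay as the last step left them, time stands still between calls to the robot, and variables do not carry over. Pictures are saved under pics/ and viewed, at most 10 in all, crops included, and the job is handed in when it is done.

Besides the shell and the picture viewer there is one more tool, called after "Emit:" as name(argument=value, ...), one argument or row to a line, values as JSON. apply_moves: Moves the arm, as the interface text tells. Shifts and turns lie within -1 to 1; 1 stands for 0.1 m of shift or pi/4 rad of turn. Its arguments: {"type":"object","properties":{"moves":{"type":"array"},"grip_force":{"type":"number"}},"required":["moves"]}

```bash
mkdir -p pics
cat > h.py <<'E'
import numpy as np, cv2
from cell import manip, optics
def cloud(name):
    s=manip.observe(); im,d=optics.snapshot(name); m=optics.camera_model(name)
    if 'extrinsics' in m: T=np.array(m['extrinsics'])
    else:
        W=np.eye(4); W[:3,:3]=s['eef_rot']; W[:3,3]=s['tcp_pos']; T=W@np.array(m['T_tool_cam'])
    v,u=np.mgrid[:384,:512]
    P=np.stack([(u-m['cx'])/m['fx']*d,(v-m['cy'])/m['fy']*d,d],-1)@T[:3,:3].T+T[:3,3]
    P[d==0]=np.nan
    return im,P
E
python3 - <<'E'
from h import *
s=manip.observe(); print(s['t'],s['tcp_pos'],np.round(s['eef_rot'],3),s['finger_gap'])
for n in('top','side'):
    im,P=cloud(n); np.savez(n,im=im,P=P); cv2.imwrite(f'pics/{n}.png',im[...,::-1])
E
```

```text
0.0 [ 0.26864922 -0.56376421  0.22593961] [[ 0.903  0.43  -0.001]
 [ 0.43  -0.903  0.001]
 [-0.    -0.002 -1.   ]] 0.09196696392626681
```

View pics/top.png

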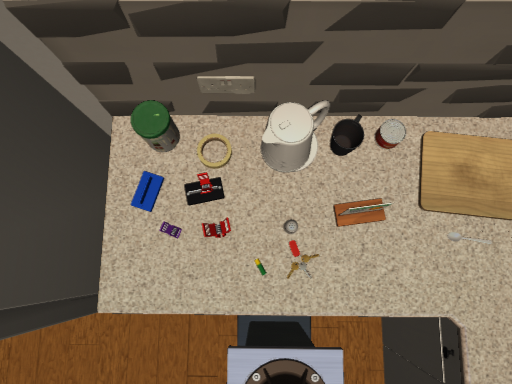

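View pics/side.png

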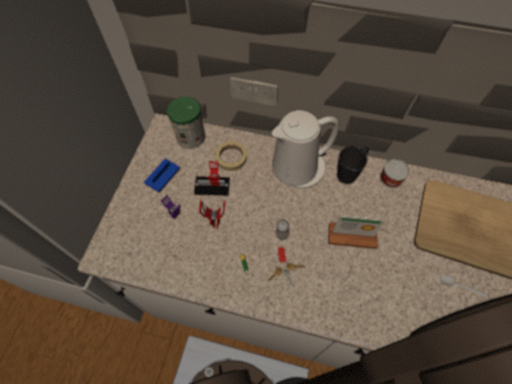

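The top picture shows the clip on the black rest at about (205,186), the larger red decoy at (217,229), and the stand with its card at (360,211). The tool is out of view at the lower right.

Run:
```python
from h import *
z=np.load('top.npz'); im=z['im'].astype(int);P=z['P']
def box(n,r0,r1,c0,c1,f):
    p=P[r0:r1,c0:c1].reshape(-1,3);c=im[r0:r1,c0:c1].reshape(-1,3);m=f(c,p)&~np.isnan(p[:,0]);q=p[m]
    if len(q)<4: print(n,len(q));return
    a=cv2.minAreaRect(q[:,:2].astype(np.float32)*1000)
    print(n,len(q),np.round(np.median(q,0),3),'rect mm',a,'z',q[:,2].min().round(3),q[:,2].max().round(3))
red=lambda c:(c[:,0]>110)&(c[:,1]<60)
box('clip',165,210,180,230,lambda c,p:red(c)&(p[:,2]>.02))
box('clip top',165,210,180,230,lambda c,p:red(c)&(p[:,2]>.07))
box('rest',165,215,178,232,lambda c,p:(c.max(1)<60)&(p[:,2]>.008)&(p[:,2]<.022))
box('fin',165,215,178,232,lambda c,p:(~red(c))&(p[:,2]>.03)&(p[:,2]<.05))
box('stand',190,235,325,400,lambda c,p:(p[:,2]>.014)&(p[:,2]<.03))
box('cardtop',190,235,325,400,lambda c,p:(p[:,2]>.12))
box('decoy',210,250,195,240,lambda c,p:red(c)&(p[:,2]>.008))
box('kettle',100,175,255,335,lambda c,p:(p[:,2]>.1))
```

```text
clip 97 [0.603 0.226 0.08 ] rect mm ((590.2666625976562, 225.81573486328125), (53.815250396728516, 27.222328186035156), 12.320377349853516) z 0.036 0.113
clip top 81 [0.604 0.229 0.083] rect mm ((590.2646484375, 225.85153198242188), (53.81184768676758, 27.19316291809082), 12.158156394958496) z 0.07 0.113
rest 559 [0.577 0.243 0.016] rect mm ((586.7208862304688, 237.87991333007812), (63.125518798828125, 107.81316375732422), 12.210550308227539) z 0.009 0.022
fin 45 [0.584 0.251 0.04 ] rect mm ((589.4730834960938, 239.86215209960938), (15.684808731079102, 81.44022369384766), 7.373067855834961) z 0.03 0.048
stand 862 [ 0.521 -0.209  0.022] rect mm ((527.6588745117188, -213.069580078125), (64.16636657714844, 139.7537841796875), 8.240558624267578) z 0.015 0.03
cardtop 91 [ 0.527 -0.212  0.133] rect mm ((527.3403930664062, -213.30361938476562), (3.8890304565429688, 119.11772155761719), 8.177254676818848) z 0.12 0.139
decoy 121 [0.47  0.176 0.075] rect mm ((470.6070556640625, 187.83154296875), (37.19122314453125, 69.3604507446289), 12.193991661071777) z 0.013 0.117
kettle 2888 [ 0.7   -0.001  0.224] rect mm ((740.0062255859375, -21.5001220703125), (180.4650115966797, 219.3755340576172), 0.41350477933883667) z 0.1 0.246
```

Emit:
apply_moves(
  moves=[
    {"az":-0.19,"grip":-1},
    {"az":-0.19,"grip":-1},
    {"az":-0.19,"grip":-1},
    {"az":-0.19,"grip":-1},
    {"az":-0.19,"grip":-1},
  ],
)

```text
invalid input
```

Emit:
apply_moves(
  moves=[
    {"az":-0.19,"grip":-1},
    {"az":-0.19,"grip":-1},
    {"az":-0.19,"grip":-1},
    {"az":-0.18,"grip":-1},
    {"x":0.2,"y":0.14,"grip":-1},
  ],
)

```text
invalid input
```

Emit:
apply_moves(
  moves=[
    {"x":0.39,"y":0.27,"grip":-1},
    {"x":0.39,"y":0.27,"grip":-1},
    {"x":0.39,"y":0.27,"grip":-1},
    {"x":0.39,"y":0.27,"grip":-1},
    {"x":0.39,"y":0.27,"grip":-1},
  ],
)

```text
invalid input
```

Emit:
apply_moves(
  moves=[
    {"ax":0,"ay":0,"az":-0.19,"x":0,"y":0,"z":0,"grip":-1},
    {"ax":0,"ay":0,"az":-0.19,"x":0,"y":0,"z":0,"grip":-1},
    {"ax":0,"ay":0,"az":-0.19,"x":0,"y":0,"z":0,"grip":-1},
    {"ax":0,"ay":0,"az":-0.19,"x":0,"y":0,"z":0,"grip":-1},
    {"ax":0,"ay":0,"az":-0.19,"x":0,"y":0,"z":0,"grip":-1},
  ],
)

```text
t: 0.6
tcp_pos: [0.2687, -0.564, 0.2263]
eef_rot: [[0.365, 0.931, -0.0], [0.931, -0.365, 0.001], [0.001, -0.001, -1.0]]
force: [0.5, 0.0, -0.1]
finger_gap: 0.0918
finger_force: 0.0
```

Emit:
apply_moves(
  moves=[
    {"ax":0,"ay":0,"az":-0.19,"x":0,"y":0,"z":0,"grip":-1},
    {"ax":0,"ay":0,"az":-0.19,"x":0,"y":0,"z":0,"grip":-1},
    {"ax":0,"ay":0,"az":-0.19,"x":0,"y":0,"z":0,"grip":-1},
    {"ax":0,"ay":0,"az":-0.19,"x":0,"y":0,"z":0,"grip":-1},
    {"ax":0,"ay":0,"az":0,"x":0.2,"y":0.13,"z":0,"grip":-1},
  ],
)

```text
t: 1.1
tcp_pos: [0.2749, -0.544, 0.2258]
eef_rot: [[-0.217, 0.976, -0.001], [0.976, 0.217, -0.0], [-0.0, -0.002, -1.0]]
force: [0.8, 0.0, -0.4]
finger_gap: 0.0915
finger_force: 0.0
```

Emit:
apply_moves(
  moves=[
    {"ax":0,"ay":0,"az":0,"x":0.39,"y":0.27,"z":0,"grip":-1},
    {"ax":0,"ay":0,"az":0,"x":0.39,"y":0.27,"z":0,"grip":-1},
    {"ax":0,"ay":0,"az":0,"x":0.39,"y":0.27,"z":0,"grip":-1},
    {"ax":0,"ay":0,"az":0,"x":0.39,"y":0.27,"z":0,"grip":-1},
    {"ax":0,"ay":0,"az":0,"x":0.39,"y":0.27,"z":0,"grip":-1},
  ],
)

```text
t: 1.6
tcp_pos: [0.3673, -0.3205, 0.2265]
eef_rot: [[-0.215, 0.977, -0.0], [0.977, 0.215, 0.0], [0.0, -0.0, -1.0]]
force: [1.2, -0.2, 0.3]
finger_gap: 0.0917
finger_force: 0.0
```

Emit:
apply_moves(
  moves=[
    {"ax":0,"ay":0,"az":0,"x":0.39,"y":0.27,"z":0,"grip":-1},
    {"ax":0,"ay":0,"az":0,"x":0.39,"y":0.27,"z":0,"grip":-1},
    {"ax":0,"ay":0,"az":0,"x":0.39,"y":0.27,"z":0,"grip":-1},
    {"ax":0,"ay":0,"az":0,"x":0.39,"y":0.27,"z":0,"grip":-1},
    {"ax":0,"ay":0,"az":0,"x":0.39,"y":0.27,"z":0,"grip":-1},
  ],
)

```text
t: 2.1
tcp_pos: [0.4572, -0.1012, 0.2267]
eef_rot: [[-0.215, 0.977, -0.0], [0.977, 0.215, -0.0], [-0.0, -0.0, -1.0]]
force: [2.2, -0.2, 0.3]
finger_gap: 0.092
finger_force: 0.0
```

Emit:
apply_moves(
  moves=[
    {"ax":0,"ay":0,"az":0,"x":0.39,"y":0.27,"z":0,"grip":-1},
    {"ax":0,"ay":0,"az":0,"x":0.39,"y":0.27,"z":0,"grip":-1},
    {"ax":0,"ay":0,"az":0,"x":0.39,"y":0.27,"z":0,"grip":-1},
    {"ax":0,"ay":0,"az":0,"x":0.39,"y":0.27,"z":0,"grip":-1},
    {"ax":0,"ay":0,"az":0,"x":0.39,"y":0.27,"z":0,"grip":-1},
  ],
)

```text
t: 2.6
tcp_pos: [0.5472, 0.1182, 0.2264]
eef_rot: [[-0.215, 0.977, -0.0], [0.977, 0.215, -0.0], [-0.0, -0.0, -1.0]]
force: [1.2, 0.6, 0.6]
finger_gap: 0.0917
finger_force: 0.0
```

Run:
```python
from h import *
im,P=cloud('wrist'); np.savez('w1',im=im,P=P); cv2.imwrite('pics/w1.png',im[...,::-1]); s=manip.observe(); print(s['tcp_pos'],s['qpos'])
```

```text
[0.54846239 0.12762636 0.22683036] [ 0.12396796  0.4032579  -0.60764097  1.69114673  0.24581945  1.12145911
 -0.328494  ]
```

View pics/w1.png

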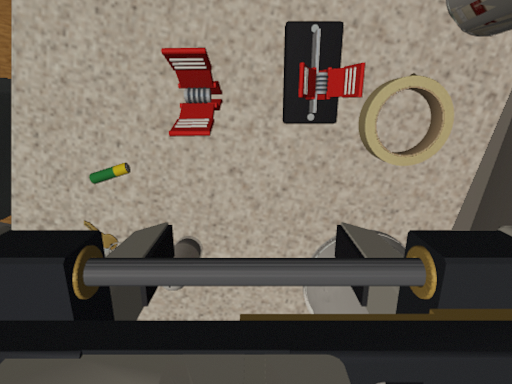

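The wrist view shows the clip at (330,80) on the rest's fin and the decoy at (195,92). Both fingers are at the bottom of the picture.

```bash
cat > clipm.py <<'E'
from h import *
def rect(q):
    (c,sz,a)=cv2.minAreaRect(q[:,:2].astype(np.float32)*1000); return np.round(c,1),np.round(sz,1),round(a,1)
E
python3 - <<'E'
from clipm import *
z=np.load('w1.npz'); im=z['im'].astype(int);P=z['P']
p=P[10:130,270:380].reshape(-1,3);c=im[10:130,270:380].reshape(-1,3)
red=(c[:,0]>100)&(c[:,1]<60)
for n,m in(('clip',red&(p[:,2]>.02)),('hi',(p[:,2]>.09)),('tip',(p[:,2]>.104)),('block',(p[:,2]>.012)&(p[:,2]<.02)),('fin',~red&(p[:,2]>.035)&(p[:,2]<.043))):
    q=p[m]; print(n,len(q),rect(q),q[:,2].max())
E
```

```text
clip 1068 (array([591.6, 226.7]), array([54.2, 33.8]), 11.9) 0.11090423109171421
hi 827 (array([592.6, 224.2]), array([55.4, 27.9]), 12.4) 0.11090423109171421
tip 413 (array([592.6, 224.2]), array([55.4, 27.9]), 12.4) 0.11090423109171421
block 4152 (array([613.6, 238.6]), array([110.9, 115.5]), 12.3) 0.019996427673101613
fin 253 (array([591.8, 237.6]), array([ 8.3, 82.4]), 12.5) 0.04288348851945112
```

Emit:
apply_moves(
  moves=[
    {"ax":0,"ay":0,"az":0,"x":0.34,"y":0.26,"z":0,"grip":-1},
    {"ax":0,"ay":0,"az":0,"x":0.34,"y":0.26,"z":0,"grip":-1},
    {"ax":0,"ay":0,"az":0,"x":0.17,"y":0.12,"z":0,"grip":-1},
    {"ax":0,"ay":0,"az":0,"x":0,"y":0,"z":0.3,"grip":-1},
    {"ax":0,"ay":0,"az":0,"x":0,"y":0,"z":0.3,"grip":-1},
  ],
)

```text
t: 3.15
tcp_pos: [0.5914, 0.2148, 0.1661]
eef_rot: [[-0.217, 0.976, 0.001], [0.976, 0.217, 0.001], [0.001, 0.001, -1.0]]
force: [0.2, 0.3, -0.6]
finger_gap: 0.0919
finger_force: 0.0
```

Emit:
apply_moves(
  moves=[
    {"ax":0,"ay":0,"az":0,"x":0,"y":0,"z":0.3,"grip":-1},
    {"ax":0,"ay":0,"az":0,"x":0,"y":0,"z":0.3,"grip":-1},
    {"ax":0,"ay":0,"az":0,"x":0,"y":0,"z":0.2,"grip":-1},
    {"ax":0,"ay":0,"az":0,"x":0,"y":0,"z":0.1,"grip":-1},
    {"ax":0,"ay":0,"az":0,"x":0,"y":0,"z":0,"grip":-1},
  ],
)

```text
t: 3.65
tcp_pos: [0.5903, 0.2128, 0.0753]
eef_rot: [[-0.215, 0.977, -0.002], [0.977, 0.215, -0.001], [-0.001, -0.003, -1.0]]
force: [0.5, 0.4, -0.8]
finger_gap: 0.092
finger_force: 0.0
```

Run:
```python
from clipm import *
im,P=cloud('wrist'); np.savez('w2',im=im,P=P); cv2.imwrite('pics/w2.png',im[...,::-1]); s=manip.observe(); print(s['tcp_pos'],s['force'])
```

```text
[0.59094591 0.21331524 0.07663889] [ 0.4767909  -0.44421706  0.12128819]
```

View pics/w2.png

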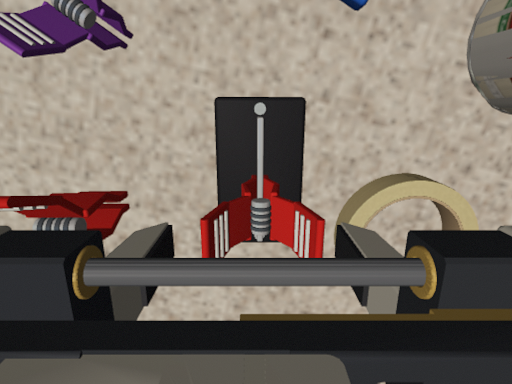

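The clip's V spans columns 203–323 (centre about 262). The fingers are centred near column 255, so the clip is slightly off to tool +y and forward.

Run:
```python
from clipm import *
z=np.load('w2.npz'); im=z['im'].astype(int);P=z['P']
s=manip.observe();R=np.array(s['eef_rot']);Q=(P-s['tcp_pos'])@R
q=Q[95:260,195:330].reshape(-1,3);c=im[95:260,195:330].reshape(-1,3);p=P[95:260,195:330].reshape(-1,3)
red=(c[:,0]>100)&(c[:,1]<60)
for n,m in(('clip top',red&(p[:,2]>.095)),('fin',~red&(p[:,2]>.035)&(p[:,2]<.043))):
    a=q[m]; print(n,len(a),rect(a),a.min(0),a.max(0))
```

```text
clip top 900 (array([12.5,  3.5]), array([25.1, 54.5]), 0.8) [-0.00038857 -0.02372667 -0.0338842 ] [ 0.02468259  0.03089103 -0.01840292]
fin 614 (array([23.5,  3.6]), array([82.7, 16.6]), 8.7) [-0.01859526 -0.00458719  0.0338445 ] [0.06507786 0.01229103 0.04157569]
```

Emit:
apply_moves(
  moves=[
    {"ax":0,"ay":0,"az":0,"x":0.1,"y":0.035,"z":0,"grip":-1},
    {"ax":0,"ay":0,"az":0,"x":0,"y":0,"z":0,"grip":-1},
    {"ax":0,"ay":0,"az":0,"x":0,"y":0,"z":0,"grip":1},
    {"ax":0,"ay":0,"az":0,"x":0,"y":0,"z":0,"grip":1},
    {"ax":0,"ay":0,"az":0,"x":0,"y":0,"z":0,"grip":1},
  ],
  grip_force=40,
)

```text
t: 4.2
tcp_pos: [0.5925, 0.2237, 0.077]
eef_rot: [[-0.215, 0.977, 0.0], [0.977, 0.215, -0.0], [-0.0, 0.0, -1.0]]
force: [-0.7, -0.0, 0.3]
finger_gap: 0.0721
finger_force: 0.0
```

Emit:
apply_moves(
  moves=[
    {"ax":0,"ay":0,"az":0,"x":0,"y":0,"z":0,"grip":1},
    {"ax":0,"ay":0,"az":0,"x":0,"y":0,"z":0,"grip":1},
    {"ax":0,"ay":0,"az":0,"x":0,"y":0,"z":0,"grip":1},
    {"ax":0,"ay":0,"az":0,"x":0,"y":0,"z":0,"grip":1},
    {"ax":0,"ay":0,"az":0,"x":0,"y":0,"z":0,"grip":1},
  ],
)

```text
t: 4.7
tcp_pos: [0.5923, 0.2238, 0.0766]
eef_rot: [[-0.215, 0.977, -0.0], [0.977, 0.215, -0.0], [-0.0, -0.0, -1.0]]
force: [-0.6, 0.2, -1.5]
finger_gap: 0.0323
finger_force: 12.9
```

Run:
```python
from clipm import *
im,P=cloud('wrist'); np.savez('w3',im=im,P=P); cv2.imwrite('pics/w3.png',im[...,::-1]); s=manip.observe(); print(s['tcp_pos'],s['force'],s['torque'],s['finger_gap'],s['finger_force'])
```

```text
[0.59232942 0.22384717 0.07664965] [ 0.12007754  0.0132789  -1.00125066] [ 0.03900826 -0.15904217  0.01468184] 0.03167612959095249 39.99936832697131
```

View pics/w3.png

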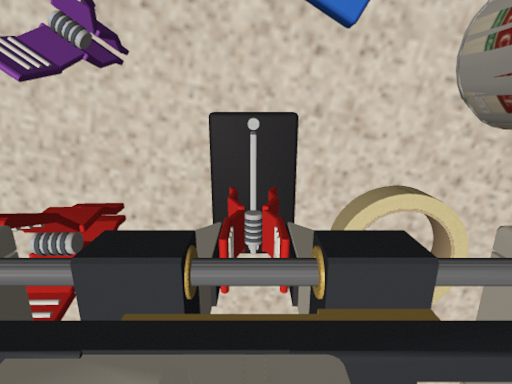

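The clip is squeezed to its stop: gap 31.7 mm, jaws clear of the fin on both sides. I'll lift it now.

Emit:
apply_moves(
  moves=[
    {"ax":0,"ay":0,"az":0,"x":0,"y":0,"z":-0.1,"grip":1},
    {"ax":0,"ay":0,"az":0,"x":0,"y":0,"z":-0.2,"grip":1},
    {"ax":0,"ay":0,"az":0,"x":0,"y":0,"z":-0.3,"grip":1},
    {"ax":0,"ay":0,"az":0,"x":0,"y":0,"z":-0.35,"grip":1},
    {"ax":0,"ay":0,"az":0,"x":0,"y":0,"z":-0.35,"grip":1},
  ],
)

```text
t: 5.25
tcp_pos: [0.5921, 0.2239, 0.2087]
eef_rot: [[-0.216, 0.976, -0.0], [0.976, 0.216, 0.0], [0.0, 0.0, -1.0]]
force: [0.4, -0.3, -0.3]
finger_gap: 0.0312
finger_force: 40.0
```

Emit:
apply_moves(
  moves=[
    {"ax":0,"ay":0,"az":0,"x":0,"y":0,"z":-0.3,"grip":1},
    {"ax":0,"ay":0,"az":0.093,"x":0,"y":0,"z":-0.1,"grip":1},
    {"ax":0,"ay":0,"az":0,"x":-0.15,"y":-0.045,"z":0,"grip":1},
    {"ax":0,"ay":0,"az":0,"x":-0.3,"y":-0.09,"z":0,"grip":1},
    {"ax":0,"ay":0,"az":0,"x":-0.35,"y":-0.105,"z":0,"grip":1},
  ],
)

```text
t: 5.75
tcp_pos: [0.579, 0.1401, 0.2459]
eef_rot: [[-0.147, 0.989, -0.001], [0.989, 0.147, -0.0], [-0.0, -0.001, -1.0]]
force: [0.2, 0.2, 0.1]
finger_gap: 0.0313
finger_force: 40.0
```

Emit:
apply_moves(
  moves=[
    {"ax":0,"ay":0,"az":0,"x":-0.35,"y":-0.105,"z":0,"grip":1},
    {"ax":0,"ay":0,"az":0,"x":-0.35,"y":-0.105,"z":0,"grip":1},
    {"ax":0,"ay":0,"az":0,"x":-0.35,"y":-0.105,"z":0,"grip":1},
    {"ax":0,"ay":0,"az":0,"x":-0.35,"y":-0.105,"z":0,"grip":1},
    {"ax":0,"ay":0,"az":0,"x":-0.35,"y":-0.105,"z":0,"grip":1},
  ],
)

```text
t: 6.25
tcp_pos: [0.5516, -0.0423, 0.2459]
eef_rot: [[-0.145, 0.989, -0.002], [0.989, 0.145, -0.001], [-0.0, -0.002, -1.0]]
force: [0.1, 0.9, -0.5]
finger_gap: 0.0312
finger_force: 40.0
```

Emit:
apply_moves(
  moves=[
    {"ax":0,"ay":0,"az":0,"x":-0.35,"y":-0.105,"z":0,"grip":1},
    {"ax":0,"ay":0,"az":0,"x":-0.35,"y":-0.105,"z":0,"grip":1},
    {"ax":0,"ay":0,"az":0,"x":-0.3,"y":-0.09,"z":0,"grip":1},
    {"ax":0,"ay":0,"az":0,"x":-0.2,"y":-0.06,"z":0,"grip":1},
    {"ax":0,"ay":0,"az":0,"x":-0.1,"y":-0.03,"z":0,"grip":1},
  ],
)

```text
t: 6.75
tcp_pos: [0.5313, -0.1771, 0.2458]
eef_rot: [[-0.141, 0.99, -0.002], [0.99, 0.141, -0.001], [-0.001, -0.002, -1.0]]
force: [0.2, 0.2, 0.4]
finger_gap: 0.0312
finger_force: 40.0
```

Run:
```python
from clipm import *
im,P=cloud('wrist'); np.savez('w4',im=im,P=P); cv2.imwrite('pics/w4.png',im[...,::-1]); s=manip.observe(); print(s['tcp_pos'],s['eef_rot'],s['force'],s['finger_gap'],s['finger_force'])
```

```text
[ 0.53140711 -0.1777362   0.24582936] [[-1.40371752e-01  9.90096667e-01 -2.08822205e-03]
 [ 9.90098476e-01  1.40369504e-01 -1.18774669e-03]
 [-8.82861345e-04 -2.23427155e-03 -9.99997114e-01]] [-0.13679348 -1.16183329 -0.61337452] 0.031456897079230356 39.9987937125843
```

View pics/w4.png

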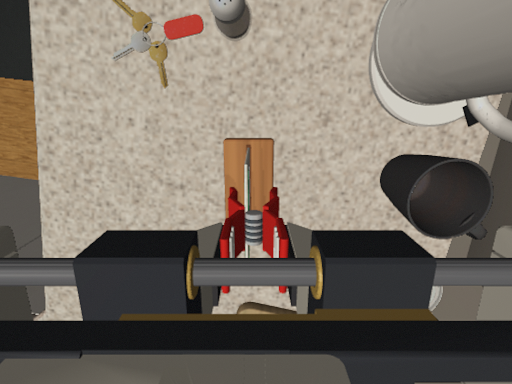

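The clip is still wide open with its jaws at columns 235 and 271. The card's top edge lies between them, around column 248, rows 145–210.

Run:
```python
from clipm import *
z=np.load('w4.npz'); im=z['im'].astype(int);P=z['P']
s=manip.observe();R=np.array(s['eef_rot']);Q=(P-s['tcp_pos'])@R
q=Q[130:300,215:300].reshape(-1,3);c=im[130:300,215:300].reshape(-1,3);p=P[130:300,215:300].reshape(-1,3)
red=(c[:,0]>90)&(c[:,1]<60)&(p[:,2]>.17)
m=(~red)&(p[:,2]>.125)&(p[:,2]<.145);a=q[m];print('card world',rect(p[m]),'tool',rect(a),p[m].min(0),p[m].max(0))
m=(p[:,2]>.013)&(p[:,2]<.025);print('stand far y',np.nanpercentile(p[m][:,1],99.5),rect(p[m]))
for sg in(-1,1):
    a=q[red&(np.sign(q[:,1])==sg)]
    low=a[a[:,2]>0.03]; print(sg,len(a),a.min(0),a.max(0),len(low),len(low) and (low.min(0),low.max(0)))
    w=a[a[:,2]<-.02]; print('  handle',len(w),w.min(0),w.max(0))
z=np.load('top.npz')
# coil
m=(~red)&(p[:,2]>.2)&(abs(q[:,1])<.01);print('coil',q[m].min(0),q[m].max(0),np.median(q[m],0))
```

```text
card world (array([ 528.2, -201.8]), array([ 2.8, 92.6]), 7.9) tool (array([-23.2,  -6.3]), array([92.6,  2.8]), 0.2) [ 0.52055567 -0.24771553  0.1250542 ] [ 0.53590843 -0.15592522  0.13623338]
stand far y -0.14346761109039774 (array([ 527.3, -197. ]), array([ 63.7, 103.2]), 8.4)
-1 446 [-0.01228452 -0.01686542 -0.03407655] [ 0.01675943 -0.00535706  0.05798486] 39 (array([ 0.00613081, -0.01686542,  0.03008836]), array([ 0.01653058, -0.01098139,  0.05798486]))
  handle 217 [-0.01228452 -0.01540755 -0.03407655] [ 0.01562197 -0.01109793 -0.02036988]
1 846 [-0.01284065  0.00556935 -0.03286005] [0.01654163 0.01666628 0.0567852 ] 40 (array([0.01006413, 0.01185933, 0.03134954]), array([0.01654163, 0.01640107, 0.0567852 ]))
  handle 241 [-0.01211787  0.01262566 -0.03286005] [ 0.01572342  0.01666628 -0.02089134]
coil [-0.01346103 -0.00999393 -0.08469095] [0.03179593 0.00999356 0.02239716] [ 0.02690369 -0.00147088 -0.08079918]
```

Emit:
apply_moves(
  moves=[
    {"ax":0,"ay":0,"az":0,"x":-0.19,"y":-0.03,"z":0,"grip":1},
    {"ax":0,"ay":0,"az":0,"x":-0.19,"y":-0.035,"z":0,"grip":1},
    {"ax":0,"ay":0,"az":0,"x":0,"y":0,"z":0.1,"grip":1},
    {"ax":0,"ay":0,"az":0,"x":0,"y":0,"z":0.15,"grip":1},
    {"ax":0,"ay":0,"az":0,"x":0,"y":0,"z":0.1,"grip":1},
  ],
)

```text
t: 7.3
tcp_pos: [0.5318, -0.2105, 0.2102]
eef_rot: [[-0.145, 0.989, -0.001], [0.989, 0.145, 0.001], [0.001, -0.001, -1.0]]
force: [-0.6, 0.2, -0.5]
finger_gap: 0.0313
finger_force: 40.0
```

```bash
cat > chk.py <<'E'
from clipm import *
import sys
im,P=cloud('wrist'); cv2.imwrite(f'pics/{sys.argv[1]}.png',cv2.resize(im[120:310,190:320,::-1],None,fx=3,fy=3)); im=im.astype(int)
s=manip.observe();R=np.array(s['eef_rot']);Q=(P-s['tcp_pos'])@R; print(s['t'],s['tcp_pos'],s['force'],s['finger_gap'])
q=Q[100:300,215:300].reshape(-1,3);c=im[100:300,215:300].reshape(-1,3);p=P[100:300,215:300].reshape(-1,3)
red=(c[:,0]>90)&(c[:,1]<60)&(p[:,2]>.1)
m=(~red)&(p[:,2]>.125)&(p[:,2]<.145)&(abs(q[:,1])<.01);a=q[m];print('card tool',len(a),rect(a),a[:,0].max(),'ztop',np.percentile(p[m][:,2],98))
for sg in(-1,1):
    a=q[red&(np.sign(q[:,1])==sg)];l=a[a[:,2]>.03]
    print(sg,a.min(0),a.max(0),'low',len(l),l.min(0),l.max(0), np.percentile(l[:,2],90))
E
python3 chk.py w5
```

```text
7.35 [ 0.53104905 -0.210453    0.2088198 ] [-0.11252323  0.69779557 -1.70644186] 0.0312949952979298
card tool 360 (array([ 0.3, -1.7]), array([109.2,   3.4]), 0.1) 0.054929632843503565 ztop 0.1359111544274807
-1 [-0.01318102 -0.01587101 -0.03492059] [ 0.01584918 -0.0043617   0.0549971 ] low 30 [ 0.01032026 -0.01587101  0.030754  ] [ 0.0156387  -0.01014687  0.0549971 ] 0.05320445873657322
1 [-0.01376     0.00634767 -0.03433672] [0.01596286 0.01744747 0.05656114] low 38 [0.00947584 0.01269164 0.03013426] [0.01596286 0.01725675 0.05656114] 0.04534940877061281
```

View pics/w5.png

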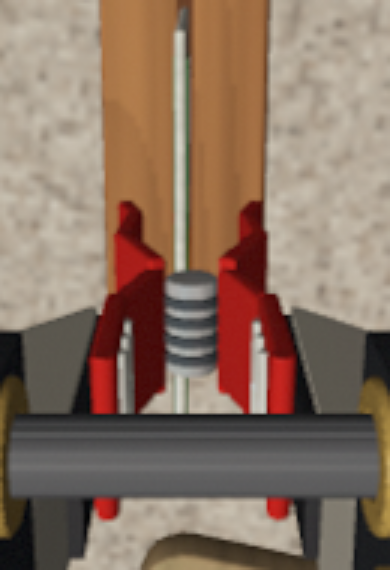

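The card lies between the jaws, about 2 mm to tool −y, and its middle is about 6 mm further along −x. I'll correct both and descend.

Emit:
apply_moves(
  moves=[
    {"ax":0,"ay":0,"az":0,"x":-0.06,"y":-0.022,"z":0,"grip":1},
    {"ax":0,"ay":0,"az":0,"x":0,"y":0,"z":0.12,"grip":1},
    {"ax":0,"ay":0,"az":0,"x":0,"y":0,"z":0.15,"grip":1},
    {"ax":0,"ay":0,"az":0,"x":0,"y":0,"z":0.12,"grip":1},
    {"ax":0,"ay":0,"az":0,"x":0,"y":0,"z":0,"grip":1},
  ],
)

```text
t: 7.85
tcp_pos: [0.5299, -0.2183, 0.1709]
eef_rot: [[-0.143, 0.99, -0.003], [0.99, 0.143, 0.001], [0.001, -0.003, -1.0]]
force: [-0.5, -0.6, -0.1]
finger_gap: 0.0313
finger_force: 40.0
```

```bash
python3 chk.py w6
python3 - <<'E'
from h import *
im,P=cloud('side'); cv2.imwrite('pics/s2.png',cv2.resize(im[180:270,300:410,::-1],None,fx=5,fy=5,interpolation=2))
E
```

```text
7.9 [ 0.53047802 -0.21832065  0.1719658 ] [ 0.12323142 -0.36144386  0.52058425] 0.03143928527860826
card tool 461 (array([ 3.3, -0.2]), array([  3.5, 119.1]), 89.9) 0.06290505662510511 ztop 0.1358719730079676
-1 [-0.01244406 -0.01733445 -0.03276388] [ 0.01609574 -0.00566797  0.05780569] low 51 [ 0.00328502 -0.01733445  0.03025794] [ 0.01606515 -0.01156794  0.05780569] 0.05553601215584441
1 [-0.01269328  0.0050135  -0.03182491] [0.01617385 0.01690482 0.05854101] low 48 [0.00311319 0.01126313 0.03012174] [0.01617385 0.01690482 0.05854101] 0.05466877784232587
```

View pics/s2.png

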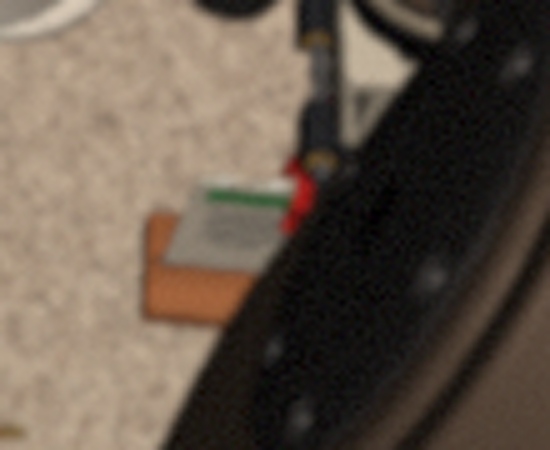

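The side view shows the red clip straddling the card's top edge, partly hidden by the arm. It needs one small trim.

Emit:
apply_moves(
  moves=[
    {"ax":0,"ay":0,"az":0,"x":0.012,"y":0,"z":0.02,"grip":1},
    {"ax":0,"ay":0,"az":0,"x":0,"y":0,"z":0,"grip":1},
    {"ax":0,"ay":0,"az":0,"x":0,"y":0,"z":0,"grip":1},
    {"ax":0,"ay":0,"az":0,"x":0,"y":0,"z":0,"grip":1},
    {"ax":0,"ay":0,"az":0,"x":0,"y":0,"z":0,"grip":1},
  ],
)

```text
t: 8.45
tcp_pos: [0.5309, -0.2173, 0.1709]
eef_rot: [[-0.143, 0.99, 0.0], [0.99, 0.143, -0.0], [-0.0, 0.0, -1.0]]
force: [0.7, 0.1, -0.2]
finger_gap: 0.031
finger_force: 40.0
```

```bash
python3 chk.py w7
```

```text
8.5 [ 0.53084647 -0.21736345  0.17087785] [ 0.19013019 -0.74282369 -0.29730378] 0.03111676954896918
card tool 449 (array([ 2.5, -0.8]), array([119.2,   3.4]), 0.0) 0.0620822879834764 ztop 0.13583451022180246
-1 [-0.01273343 -0.01672206 -0.03449075] [ 0.01603421 -0.00506314  0.05717986] low 41 [ 0.00288082 -0.01672206  0.03035594] [ 0.01603421 -0.01090591  0.05717986] 0.05416569155185497
1 [-0.01291457  0.00566712 -0.03289318] [0.01586734 0.0175969  0.05725135] low 42 [0.00933877 0.01194093 0.03149317] [0.01586734 0.0175969  0.05725135] 0.055064998160413256
```

View pics/w7.png

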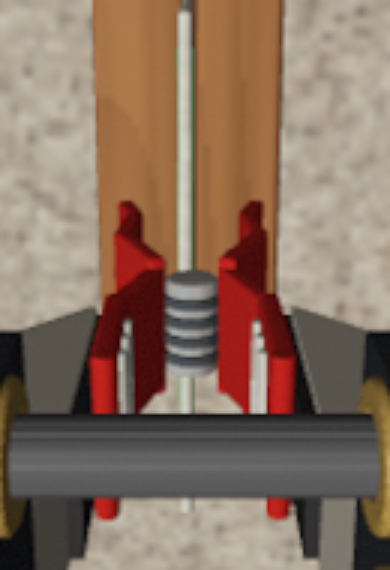

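The card is centred between the wide-open jaws and aligned with them. It is clear on both sides, and the contact force is about zero, so I'll hand it in.

```bash
python3 -c "
from cell import manip
print(manip.close_job())"
```

```text
the job is handed in; nothing more can be done
None
```

The job is handed in: the arm is holding the red clip squeezed wide open over the middle of the card's top edge, with its jaws about 2 cm down, one on each side and clear of the card by my last wrist-camera check.

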